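# Drift the press board into line and drop in its bolt

### The job

The clear press board has swung several millimetres round its pivot bolt, so its free bolt hole no longer lines up with the hole in the bed below. Work the yellow-handled tapered drift down through both holes until its collar sits on the board, which levers the holes into line, then draw it out, stand it back in its own beech stand and drop the loose black-knobbed bolt through both holes until its flange sits flat on the board. Feel your way gently, because the board cracks if a tool is leaned on or forced sideways, move the board only with the drift and not with the gripper, and leave the file, the roller and the beech peg where they are.

Things in the scene. Friction and masses are not known exactly. Their poses are not given: they have to be found in the camera images.
- press: Paddle press fixed to the counter. Origin on the counter under the bed's middle; y from the free hole towards the pivot bolt (black knob at y = +115 mm), z up. Plywood bed 170 (x) by 280 (y) by 14 mm on two rails, top 70 mm above the counter, open space under the free hole. A 6.5 mm paddle blade lies on the bed, its handle sticking out to +x.
- board: Clear board 170 by 280 by 10 mm over bed and blade, top 86.5 mm above the counter. It turns level about the pivot bolt (origin on that axis, at the underside; the free hole is 230 mm away in -y of its frame). Friction holds it wherever it is left; moving it takes about 11 N sideways at the free hole. It starts swung 6 to 9 mm at the hole.
- board_hole (a point): Centre of the free hole in the board (14 mm, straight through, 25 mm brass ring round it), at the board's top face. The board's free end moves along the press's x axis.
- bed_hole (a point): Centre of the matching 14 mm hole through the bed (25 mm black ring round it), at the bed's top face, 16.5 mm below the board's top face. The bed never moves.
- drift: Steel drift 158 mm long, 0.2 kg. Origin at the tip, z up along it. Tip 4 mm across, widening evenly to 13.4 mm at 56 mm, then 13.4 mm up to the collar's underside at 72 mm; collar 26 mm across, 6 mm thick; round yellow handle 20 mm in diameter from 78 to 158 mm. Starts upright in a beech stand, collar on the rim. Wedging it down takes about 10 to 17 N.
- drift_collar (a point): Middle of the underside of the drift's collar, 72 mm above its tip.
- bolt: Press bolt 88 mm long, 0.09 kg. Origin at the shank's tip, z up along it. Steel shank 12 mm in diameter, its lowest 4 mm tapered to 7 mm, up to the flange's underside at 45 mm; flange 30 mm across, 5 mm thick; round black knob 26 mm in diameter from 50 to 88 mm. It starts upright in the other beech stand, flange on the rim.
- bolt_seat (a point): Middle of the underside of the bolt's flange, 45 mm above its tip.
- stand_a: Turned beech stand fixed to the counter, 54 mm in diameter (68 mm foot), 82 mm high, with an upright bore 17 mm wide right through. Origin on the counter on the bore's axis. The drift's stand.
- stand_b: The other turned beech stand, made alike: the bolt's stand.
- file: Brass edge file with a wooden handle, about 225 mm long and 20 mm high, lying on the counter along its x axis. Bystander.
- roller: Red plastic roller 110 mm wide and 44 mm in diameter with a black handle, lying on the counter. Bystander.
- beech_peg: Turned beech storage peg, 102 mm high, 48 mm foot, standing loose on the counter. Bystander.

How it is judged:
By the outcome, as a careful person would: the job done as asked, in the order asked, and still so for the second after the job is handed in, with the robot touching nothing.
It also fails if it takes over 72 s, if anything falls off the work surface, if the arm or the gripper's body presses on something with over 40 N, if the wrist force passes 120 N, or if a joint passes its speed limit or range.

### The arm

A 6-joint arm with a two-finger parallel gripper is mounted at the origin on the work surface. World frame = base frame: x ahead of the robot, y to its left, z up, the work surface at z = 0. Lengths are in m, angles in rad, forces in N, time in s.
With the tool pointing down it reaches from about 0.325 to 0.75 m from the base axis. Payload 7.6 kg.
Tool frame: the origin (TCP) lies between the finger pads; the fingertips stand 8 mm ahead of it and the grasp point (between the pads) lies 11 mm behind it; z points along the fingers, y is the direction in which the jaws open and shut (so a half turn about z gives the same grasp; the last joint's range is limited). The gripper opens to 85 mm and grips with 20 to 120 N. Pads are 22 mm wide; open, the fingers measure 114 mm over their backs; the gripper's body (76 mm by 85 mm) begins 54 mm behind the grasp point. The pads swing forward as they close: fully open they stand 13 mm farther back than shut.
Start: joints at [1.132, 0.052, 1.401, -0, 1.689, -0.07], TCP at [0.189, 0.49, 0.239] pointing down, gripper open.
Joint ranges: [-2.9, 2.9], [-0.91, 2.17], [0.12, 2.37], [-1.06, 4.2], [0.26, 2.73], [-2.93, 2.93]. Speed limits (rad/s): [2.57, 2.57, 3.01, 3.14, 3.14, 3.14].

### API

Orientations are given as a rotation vector (axis times angle).
In Python, from workcell import ctrl gives the robot as it stands. Calls block until the motion is done:
- ctrl.move_pose(position, orientation): joint-space move of the TCP to a pose.
- ctrl.servo_line(position, velocity=0.15, orientation=None, force_limit=None): straight line of the TCP; orientation=None keeps the orientation; velocity is the mean speed in m/s. With force_limit (N) it stops when the force on the tool has changed by that much, and returns True; else False.
- ctrl.movej(angles): joint-space move.
- ctrl.command_gripper(opening): finger opening in m; the grip force is fixed at half the most; returns when the fingers have stopped.
- ctrl.wait(seconds).
- ctrl.inverse_kinematics(position, orientation): joint angles nearest the present ones, or None.
- ctrl.read_camera(name): name is "side" or "top" or "wrist"; returns the picture (384x512x3 uint8, red, green, blue); there is no depth.
- ctrl.camera_params(name): a dict with "fx", "fy", "cx", "cy" (pixels), "distortion" ([k1, k2, p1, p2, k3] as OpenCV has them; the pictures are not rectified), "R" (3x3) and "t" (3): a world point X has camera coordinates R X + t. Camera axes: x right, y down, z forward; pixel columns grow to the right and rows downward; lengths in m; the calibration is good to about 2 mm. A picture is of the moment at which its call begins: read the wrist's pose just before it. camera_params takes no time and is no camera call; for the wrist camera it gives the pose at the moment of the call.
A pose or a line that the arm cannot do raises ctrl.IKError and nothing moves.
- ctrl.close_job(): hands the job in, once; it reports no verdict.
Trained networks look in the newest picture that a camera, given by its name, has taken for a name from the list of things; names that differ only in an ending like _2 or _b are one class to them, and where a whole thing is asked for, a point or a joint stands for the part that bears it (a point fixed in the world has none). Each returns a list of dicts, best first, with "confidence" (0 to 1); they miss things now and then, are a little off and sometimes report something else, mostly with a low value. They report only what shows in the picture. A call takes as long as a camera call.
- ctrl.recognise(target, camera): "box" ([left, top, right, bottom] in pixels, round what is visible of it).
- ctrl.cut_out(target, camera): "mask" (384x512 bool, what is visible of it) and "box" ([left, top, right, bottom] in pixels, round what is visible of it).
Readings, each from a call of its own:
- ctrl.read_clock(): time.
- ctrl.read_q(): joint angles.
- ctrl.read_joint_vel(): joint speeds.
- ctrl.read_joint_torque(): joint torques, N m.
- ctrl.read_ee_pos(): TCP position.
- ctrl.read_tcp_rot(): TCP orientation.
- ctrl.read_contact_force(): force on the tool from outside, world axes, zero at the start.
- ctrl.read_wrist_torque(): the same for the moment, N m.
- ctrl.read_width(): finger opening in m.
Only numpy, scipy, OpenCV 4.12 (cv2) and the standard library are available. Lean on these libraries where they do the work, as an engineer would, in place of code of your own. Each camera call takes 0.05 s, during which the arm holds its last target. There are 200 camera calls.

## Working session

There is one attempt and no reset: what is moved stays moved. The work goes in short steps, each a Python script; the robot and the scene stay as the last script left them, time stands still between calls to the robot, and variables do not carry over. Pictures are saved under pics/ and viewed, about 8 in all and at most 12, crops included, and the job is handed in when it is done.

```bash
ls; mkdir -p pics; python3 - <<'E'
from workcell import ctrl
import cv2, numpy as np
a=ctrl.read_camera("top"); b=ctrl.read_camera("side")
for n,i in(("top",a),("side",b)): cv2.imwrite(f"pics/{n}0.png",i[...,::-1])
for c in("top","side","wrist"):
    p=ctrl.camera_params(c); print(c,{k:np.round(v,4).tolist() for k,v in p.items()})
for c in("top","side"):
  for t in["board_hole","bed_hole","drift","bolt","stand_a","stand_b","press","board","drift_collar","beech_peg","file","roller"]:
    print(c,t,[(np.round(d["box"]).tolist(),round(d["confidence"],2)) for d in ctrl.recognise(t,c)][:3])
print(ctrl.read_clock(),ctrl.read_tcp_rot())
E
```

```text
pics
top {'fx': 365.1589, 'fy': 365.1589, 'cx': 252.7846, 'cy': 188.9082, 'distortion': [0.0021, 0.0, 0.0, 0.0, 0.0], 'R': [[-0.0161, -0.9999, 0.0058], [-0.9938, 0.0154, -0.1099], [0.1098, -0.0075, -0.9939]], 't': [-0.08, 0.5666, 0.8652]}
side {'fx': 432.472, 'fy': 432.472, 'cx': 256.3336, 'cy': 187.2999, 'distortion': [-0.0118, 0.0, 0.0, 0.0, 0.0], 'R': [[0.8855, -0.4643, 0.0149], [-0.3093, -0.6133, -0.7267], [0.3466, 0.6389, -0.6868]], 't': [-0.5112, 0.1782, 0.9625]}
wrist {'fx': 322.5279, 'fy': 322.5279, 'cx': 258.5554, 'cy': 193.7962, 'distortion': [0.0012, 0.0, 0.0, 0.0, 0.0], 'R': [[0.3604, 0.9328, -0.0015], [0.881, -0.3399, 0.3291], [0.3064, -0.1199, -0.9443]], 't': [-0.5246, -0.0428, 0.3819]}
top board_hole [([72.0, 138.0, 196.0, 218.0], 0.79), ([292.0, 212.0, 305.0, 221.0], 0.48), ([216.0, 250.0, 268.0, 317.0], 0.44)]
top bed_hole [([68.0, 94.0, 202.0, 215.0], 0.68)]
top drift [([361.0, 163.0, 384.0, 176.0], 0.69)]
top bolt []
top stand_a [([345.0, 162.0, 379.0, 193.0], 0.95), ([281.0, 208.0, 306.0, 233.0], 0.61), ([69.0, 137.0, 200.0, 216.0], 0.24)]
top stand_b [([345.0, 16
[... 708 characters left out ...]
3.0, 273.0, 259.0], 0.9), ([319.0, 254.0, 359.0, 300.0], 0.72)]
side stand_b [([245.0, 223.0, 273.0, 259.0], 0.9), ([319.0, 254.0, 359.0, 300.0], 0.72)]
side press [([186.0, 91.0, 291.0, 186.0], 0.84), ([186.0, 97.0, 283.0, 163.0], 0.51), ([266.0, 328.0, 372.0, 378.0], 0.38)]
side board [([257.0, 212.0, 266.0, 232.0], 0.64), ([188.0, 94.0, 284.0, 164.0], 0.58)]
side drift_collar [([334.0, 231.0, 354.0, 269.0], 0.9), ([266.0, 326.0, 372.0, 377.0], 0.52)]
side beech_peg [([326.0, 190.0, 348.0, 230.0], 0.77)]
side file [([267.0, 329.0, 373.0, 376.0], 0.97)]
side roller [([143.0, 202.0, 213.0, 249.0], 0.81), ([244.0, 218.0, 277.0, 258.0], 0.51)]
1.3 [5.75999962e-01 3.08831547e+00 9.52366197e-05]
```

```bash
python3 - <<'E'
import cv2,numpy as np
a=cv2.imread("pics/top0.png")[80:330,50:430]; b=cv2.imread("pics/side0.png")[70:390,120:400]
cv2.imwrite("pics/t0.png",cv2.resize(a,None,fx=2,fy=2,interpolation=3));cv2.imwrite("pics/s0.png",cv2.resize(b,None,fx=1.85,fy=1.85,interpolation=3))
E
```

```text
(no output)
```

View pics/t0.png

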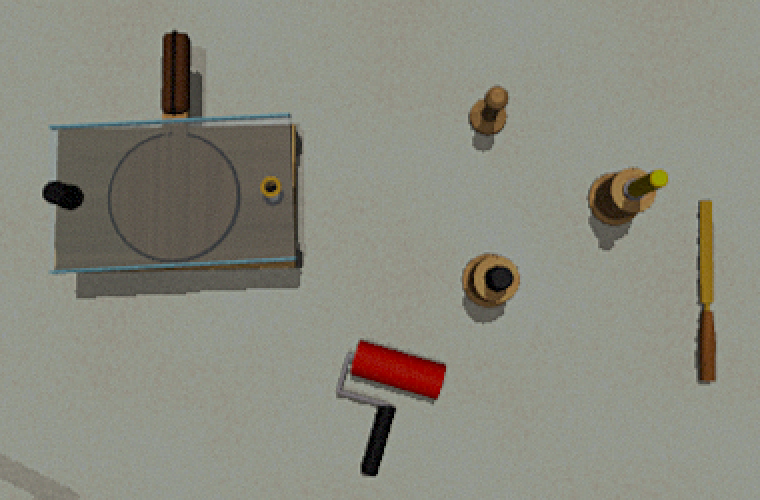

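View pics/s0.png

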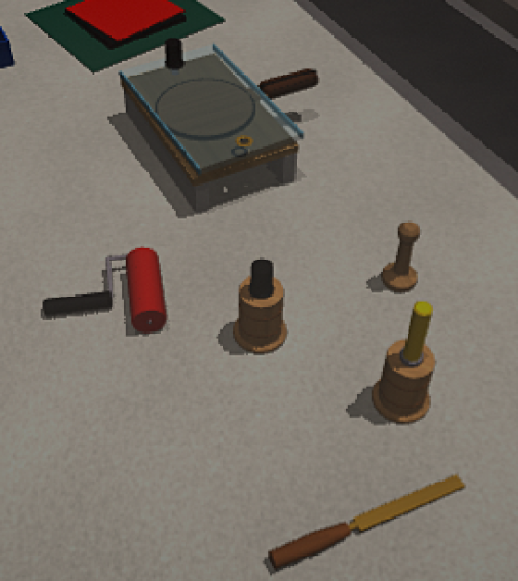

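The top view shows the drift (handle top near px 379,169), the bolt (knob near 300,220) and the brass ring (near 185,174). In the side view the black bed ring sits offset towards -x from the brass ring. Next I'll get coarse positions and close-up wrist views.

```bash
cat > h.py <<'E'
from workcell import ctrl
import cv2, numpy as np
from scipy.spatial.transform import Rotation as Ro
def ray(p,uv):
    K=np.array([[p["fx"],0,p["cx"]],[0,p["fy"],p["cy"]],[0,0,1]])
    n=cv2.undistortPoints(np.array([[uv]],float),K,np.array(p["distortion"],float))[0,0]
    R=np.array(p["R"]); return -R.T@np.array(p["t"]), R.T@np.array([n[0],n[1],1])
def onz(p,uv,z):
    c,d=ray(p,uv); return (c+d*(z-c[2])/d[2])[:2]
def proj(p,X):
    K=np.array([[p["fx"],0,p["cx"]],[0,p["fy"],p["cy"]],[0,0,1]])
    return cv2.projectPoints(np.array([X],float),cv2.Rodrigues(np.array(p["R"]))[0],np.array(p["t"],float),K,np.array(p["distortion"],float))[0][0,0]
def down(yaw): # tool z down, tool y axis at angle yaw+90 mirrored
    return (Ro.from_euler("z",yaw)*Ro.from_euler("x",np.pi)).as_rotvec()
def shot(name):
    p=ctrl.camera_params("wrist"); im=ctrl.read_camera("wrist"); cv2.imwrite(f"pics/{name}.png",im[...,::-1]); 
    np.save(f"pics/{name}.npy",p,allow_pickle=True); return p,im
E
python3 - <<'E'
from h import *
p=ctrl.camera_params("top")
for n,uv,z in(("drift top",(379,169),.168),("collar",(367,175),.085),("bolt top",(300,219.5),.125),("brass",(185.5,174),.0865),("peg",(298,128.5),.1)):
    print(n,onz(p,uv,z))
w=ctrl.camera_params("wrist"); T=Ro.from_rotvec(ctrl.read_tcp_rot()).as_matrix(); e=ctrl.read_ee_pos()
print("cam in tool",T.T@(-np.array(w["R"]).T@w["t"]-e),"axes",(np.array(w["R"])@T).round(3))
print(T.round(2),Ro.from_rotvec(ctrl.read_tcp_rot()).as_euler("zyx"))
for yaw in np.arange(-3,3.2,.5):
    for q in((.42,.24),(.46,-.28),(.44,-.1)):
        r=ctrl.inverse_kinematics([*q,.25],down(yaw)); print(round(yaw,1),q,None if r is None else np.round(r,2))
E
```

```text
drift top [ 0.58808722 -0.3530564 ]
collar [ 0.58776048 -0.35418691]
bolt top [ 0.48631414 -0.19002644]
brass [0.5963046  0.06643756]
peg [ 0.69651364 -0.19514393]
cam in tool [ 0.0852072   0.00021891 -0.1353866 ] axes [[ 0.     1.     0.   ]
 [-0.944  0.    -0.329]
 [-0.329 -0.     0.944]]
[[-0.93  0.36  0.  ]
 [ 0.36  0.93  0.  ]
 [-0.    0.   -1.  ]] [-2.77281095e+00  3.23983783e-05 -3.14153702e+00]
-3.0 (0.42, 0.24) [ 0.44 -0.07  1.5   0.    1.71 -1.27]
-3.0 (0.46, -0.28) [-0.62  0.09  1.34  0.    1.71 -2.33]
-3.0 (0.44, -0.1) [-0.31 -0.16  1.59  0.    1.72 -2.02]
-2.5 (0.42, 0.24) [ 0.44 -0.07  1.5   0.    1.71 -1.77]
-2.5 (0.46, -0.28) [-0.62  0.09  1.34 -0.    1.71 -2.83]
-2.5 (0.44, -0.1) [-0.31 -0.16  1.59  0.    1.72 -2.52]
-2.0 (0.42, 0.24) [ 0.44 -0.07  1.5   0.    1.71 -2.27]
-2.0 (0.46, -0.28) None
-2.0 (0.44, -0.1) None
-1.5 (0.42, 0.24) [ 0.44 -0.07  1.5   0.    1.71 -2.77]
-1.5 (0.46, -0.28) [-0.62  0.09  1.34 -0.    1.71  2.46]
-1.5 (0.44, -0.1) [-0.31 -0.16  1.59 -0.    1.72  2.77]
-1.0 (0.42, 0.24) None
-1.0 (0.46, -0.28) [-0.62  0.09  1.34 -0.    1.71  1.96]
-1.0
[... 682 characters left out ...]
-0.31 -0.16  1.59 -0.    1.72  0.27]
1.5 (0.42, 0.24) [ 0.44 -0.07  1.5  -0.    1.71  0.51]
1.5 (0.46, -0.28) [-0.62  0.09  1.34  0.    1.71 -0.54]
1.5 (0.44, -0.1) [-0.31 -0.16  1.59  0.    1.72 -0.23]
2.0 (0.42, 0.24) [ 0.44 -0.07  1.5  -0.    1.71  0.01]
2.0 (0.46, -0.28) [-0.62  0.09  1.34  0.    1.71 -1.04]
2.0 (0.44, -0.1) [-0.31 -0.16  1.59  0.    1.72 -0.73]
2.5 (0.42, 0.24) [ 0.44 -0.07  1.5  -0.    1.71 -0.49]
2.5 (0.46, -0.28) [-0.62  0.09  1.34  0.    1.71 -1.54]
2.5 (0.44, -0.1) [-0.31 -0.16  1.59  0.    1.72 -1.23]
3.0 (0.42, 0.24) [ 0.44 -0.07  1.5   0.    1.71 -0.99]
3.0 (0.46, -0.28) [-0.62  0.09  1.34  0.    1.71 -2.04]
3.0 (0.44, -0.1) [-0.31 -0.16  1.59  0.    1.72 -1.73]
```

```bash
python3 - <<'E'
from h import *
Y=np.pi/2
ctrl.move_pose([.592,.070,.185],down(Y)); shot("hole1")
print(ctrl.read_clock())
for t in("board_hole","bed_hole"): print(t,[(np.round(d["box"],1).tolist(),round(d["confidence"],2)) for d in ctrl.recognise(t,"wrist")][:3])
ctrl.move_pose([.588,-.354,.27],down(Y)); shot("drift1")
print(ctrl.read_clock(), ctrl.read_contact_force())
for t in("drift","stand_a","drift_collar"): print(t,[(np.round(d["box"],1).tolist(),round(d["confidence"],2)) for d in ctrl.recognise(t,"wrist")][:3])
a=cv2.imread("pics/hole1.png");b=cv2.imread("pics/drift1.png")
cv2.imwrite("pics/hd1.png",np.vstack([cv2.resize(a[130:330,140:400],None,fx=2,fy=2,interpolation=3)[:380],cv2.resize(b,(520,390))[:210]]))
E
```

```text
3.45
board_hole [([125.3, 0.8, 397.7, 236.2], 0.97)]
bed_hole [([121.3, 0.5, 511.5, 233.4], 0.78)]
5.1917 [-0.40814378 -0.20532875 -0.2718918 ]
drift [([245.5, 160.8, 273.6, 213.6], 0.98)]
stand_a [([232.7, 127.3, 285.7, 189.2], 0.84), ([115.2, 1.8, 198.4, 40.3], 0.78)]
drift_collar [([246.3, 160.8, 270.7, 212.4], 0.81), ([338.8, 0.2, 404.7, 37.7], 0.34), ([87.2, 224.4, 257.4, 242.3], 0.25)]
```

View pics/hd1.png

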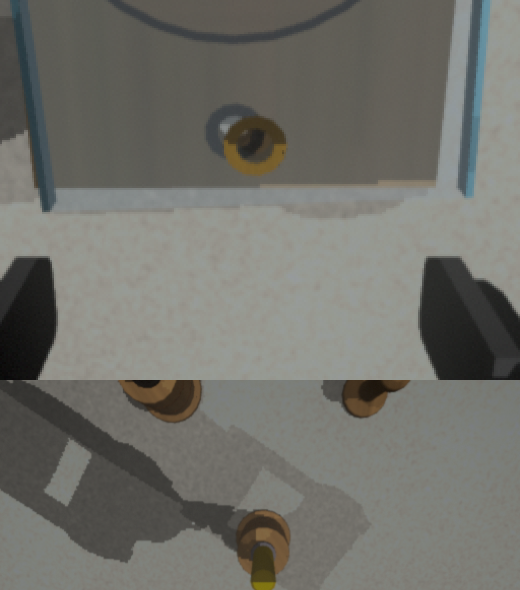

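The picture shows the brass ring centred at about (267.5,203) px, the bed ring to its left at about (257.5,195.5), and the drift handle top at about (258,207). I'll grasp the drift next.

```bash
python3 - <<'E'
from h import *
p=np.load("pics/hole1.npy",allow_pickle=True).item(); q=np.load("pics/drift1.npy",allow_pickle=True).item()
print("board",onz(p,(267.5,203),.0865),"bed",onz(p,(257.5,195.5),.070))
d=onz(q,(258,206.5),.168); print("drift",d, onz(q,(258,162),.085))
# grasp: grasp point at tip+122 -> world z .132 ; TCP = .121
D=down(np.pi/2)
ctrl.servo_line([*d,.121],.15,D,force_limit=8) 
print(ctrl.read_ee_pos(),ctrl.read_contact_force())
f0=ctrl.read_contact_force()
ctrl.command_gripper(0.015); print(ctrl.read_width(),ctrl.read_ee_pos(),ctrl.read_contact_force()-f0,ctrl.read_clock())
E
```

```text
board [0.5987257  0.06716182] bed [0.59092435 0.0674858 ]
drift [ 0.58802519 -0.3606416 ] [ 0.58789312 -0.34467385]
[ 0.5885547  -0.36095167  0.12256973] [0.13133814 0.08426471 0.58582745]
0.018412304921149522 [ 0.58827166 -0.36067882  0.12127748] [ 1.14899884 -0.01302313  0.87059152] 7.1083
```

```bash
python3 - <<'E'
from h import *
shot("g1"); s=ctrl.read_camera("side"); a=cv2.imread("pics/g1.png")
cv2.imwrite("pics/g1c.png",np.hstack([a[:, 100:420],cv2.resize(s[190:310,290:400,::-1],None,fx=3.2,fy=3.2,interpolation=3)]))
p=ctrl.camera_params("wrist"); e=ctrl.read_ee_pos()
for dz in(0,.011,.047): print(proj(p,e+[0,0,dz]))
E
```

```text
[258.87250573 268.19824722]
[258.9240066  281.54242887]
[259.15972561 342.61821402]
```

View pics/g1c.png

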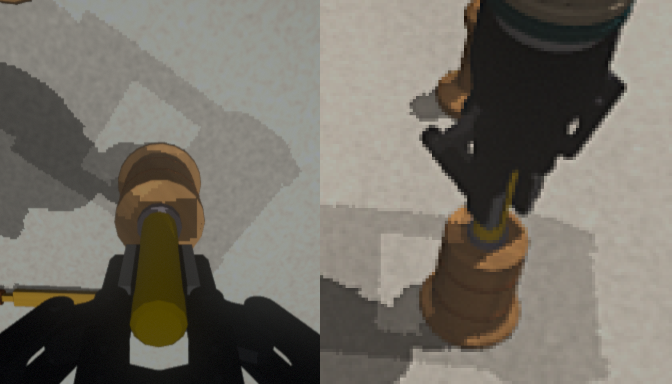

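The handle sits about 6.5 mm towards the camera side of the pads: its top is at (259,322) against an expected (259,343). I'll regrasp it centred and lift it.

```bash
python3 - <<'E'
from h import *
D=down(np.pi/2); p=ctrl.camera_params("wrist")
d=onz(p,(259,322),.168); print(d)
ctrl.command_gripper(.035); ctrl.servo_line([.588,d[1],.121],.1,D)
f0=ctrl.read_contact_force(); ctrl.command_gripper(0.012); print(ctrl.read_width(),ctrl.read_ee_pos(),ctrl.read_contact_force()-f0)
e=ctrl.read_ee_pos(); print("g",e)
ctrl.servo_line([e[0],e[1],e[2]+.09],.15); print(ctrl.read_contact_force(),ctrl.read_width(),ctrl.read_clock())
# hover: tip 25mm above the board at midpoint; TCP = tip+.111
ctrl.move_pose([.595,.0672,.0865+.018+.111],D)
p,_=shot("hov1"); print(ctrl.read_ee_pos(),ctrl.read_contact_force(),ctrl.read_clock())
e=ctrl.read_ee_pos()
for z in(-.111,-.109): print(proj(p,e+[0,0,z]))
print("tip,board,bed",proj(p,[.5987,.0672,.0865]),proj(p,[.5909,.0675,.07]))
a=cv2.imread("pics/hov1.png"); cv2.imwrite("pics/hov1c.png",cv2.resize(a[100:260,170:350],None,fx=3.6,fy=3.6,interpolation=3))
E
```

```text
[ 0.5881962  -0.35216721]
0.01848347042075977 [ 0.58824355 -0.35225723  0.12126053] [1.97540208 0.50623831 1.39658939]
g [ 0.58824355 -0.35225723  0.12126053]
[ 0.0718047  -0.21714015 -2.10152118] 0.01829285724914787 8.8
[0.59527702 0.06600381 0.21537736] [ 0.68036767 -0.32490104 -2.41729699] 10.4
[258.73155375 193.15706867]
[258.73388521 193.97296305]
tip,board,bed [262.69325986 185.02680825] [253.87077232 179.20399513]
```

View pics/hov1c.png

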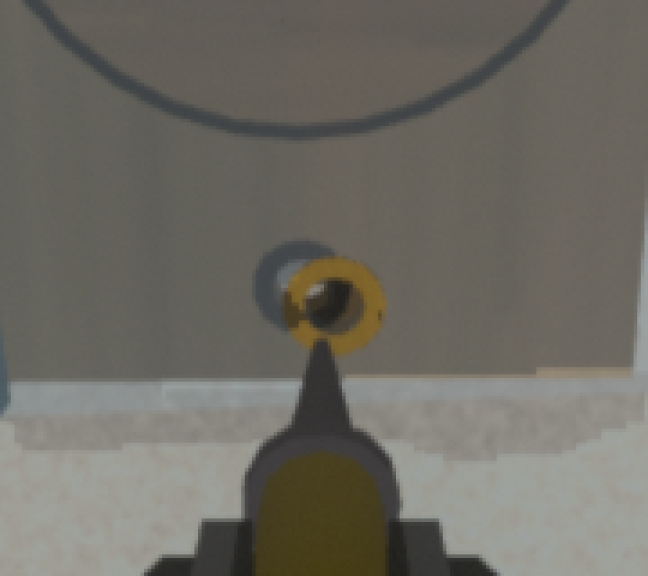

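The tip is at about (258.9,194.4) px, the brass ring centre at (263,185) and the bed ring at about (253,180). I'll refine both ring centres numerically.

```bash
cat > rings.py <<'E'
from h import *
def circ(p,x,y,z,r,n=120):
    a=np.linspace(0,2*np.pi,n,endpoint=False)
    return np.array([proj(p,[x+r*np.cos(t),y+r*np.sin(t),z]) for t in a])
def rings(name,b0,d0):
    p=np.load(f"pics/{name}.npy",allow_pickle=True).item(); a=cv2.imread(f"pics/{name}.png").astype(float)
    yel=(a[...,2]-a[...,0]).clip(0,200)
    g=a.mean(2)
    def smp(im,c): return cv2.remap(im.astype(np.float32),c[:,0].astype(np.float32)[None],c[:,1].astype(np.float32)[None],1)[0]
    def best(im,c0,z,sgn,mask=None,fl=None):
        C={r:circ(p,*c0,z,r) for r in(.0075,.010,.0115,.0135,.0145)}
        mid=proj(p,[*c0,z]); J=np.array([proj(p,[c0[0]+.001,c0[1],z])-mid,proj(p,[c0[0],c0[1]+.001,z])-mid])
        res=[]
        for dx in np.arange(-3,3.01,.2):
            for dy in np.arange(-3,3.01,.2):
                o=dx*J[0]+dy*J[1]; v=0
                inn=np.concatenate([C[.010]+o,C[.0115]+o]); out=np.concatenate([C[.0135]+o,C[.0145]+o])
                def mean(c):
                    s=smp(im,c)
                    if mask is None: return s.mean()
                    m=smp(mask,c)>.5; return s[m].mean()
                res.append((sgn*(mean(inn)-mean(out)),dx,dy))
        s,dx,dy=max(res); return c0[0]+dx/1e3,c0[1]+dy/1e3,s
    B=best(yel,b0,.0865,1)
    # mask: pixels outside brass outer ring and not drift
    m=np.ones(g.shape,np.float32)
    cv2.fillPoly(m,[np.round(circ(p,B[0],B[1],.0865,.0138)).astype(int)],0)
    d=best(g,d0,.070,-1,m)
    return B,d
E
python3 - <<'E'
from rings import *
for n in("hole1","hov1"): print(n,*[np.round(v,4) for v in rings(n,(.5988,.0672),(.5906,.0675))])
E
```

```text
hole1 [ 0.5984  0.0674 44.9754] [ 0.5908  0.0671 21.6024]
hov1 [ 0.5984  0.0674 59.2026] [ 0.5908  0.0671 22.4135]
```

```bash
python3 - <<'E'
from h import *
D=down(np.pi/2); X,Y=.5946,.0676
ctrl.servo_line([X,Y,.2145],.05,D); ctrl.wait(.3)
e=ctrl.read_ee_pos(); f0=ctrl.read_contact_force(); print(e,f0); np.save("f0.npy",f0)
cx,cy=X+(X-e[0]),Y+(Y-e[1])
for tip in(.090,.086,.082,.078,.074,.071,.068,.066):
    h=ctrl.servo_line([cx,cy,tip+.1113],.03,D,force_limit=4)
    f=ctrl.read_contact_force()-f0; print(tip,h,(ctrl.read_ee_pos()*1e3).round(1),f.round(1))
    if h: break
print(cx,cy,ctrl.read_clock(),ctrl.read_width())
E
```

```text
[0.59460364 0.06757117 0.21451271] [ 0.32682409 -0.2311106  -1.95888537]
0.09 False [594.6  67.6 201.2] [-0.  -0.1  1. ]
0.086 False [594.5  67.6 197. ] [-0.3  0.1 -0.2]
0.082 False [594.5  67.6 192.9] [-0.2 -0.1 -0.2]
0.078 False [594.5  67.6 188.9] [-0.8 -0.6 -0.2]
0.074 False [594.6  67.7 185. ] [-0.5  0.9 -0.4]
0.071 False [594.6  67.7 182.1] [ 1.3 -0.1 -0.9]
0.068 False [594.7  67.7 179.1] [ 0.6  1.3 -1.1]
0.066 False [594.7  67.7 177.3] [ 1.3  1.8 -0.7]
0.5945963603520806 0.06762882662492929 13.425 0.018703841408135403
```

```bash
cat > wedge.py <<'E'
from h import *
D=down(np.pi/2); f0=np.load("f0.npy")
def run(s,s_end,step,ax,ay,xb=.5978,fzmax=22,flmax=16):
    while s<s_end:
        s=min(s+step,s_end)
        r=2+.0839*min(s,56); x=min(.5946,xb-r/1e3-.0003)
        h=ctrl.servo_line([x+ax,.06763+ay,.070-s/1e3+.1113],.025,D,force_limit=20)
        f=ctrl.read_contact_force()-f0; e=ctrl.read_ee_pos()
        print(f"{s:.1f}",h,(e*1e3).round(1),f.round(1),f"{ax*1e3:.2f} {ay*1e3:.2f}")
        g=lambda v: np.clip(np.sign(v)*max(abs(v)-2,0)*.03e-3,-.3e-3,.3e-3)
        ax+=g(f[0]); ay+=g(f[1])
        if h or f[2]>fzmax or np.hypot(f[0],f[1])>flmax: print("STOP"); break
    np.save("st.npy",[s,ax,ay]); print(ctrl.read_clock())
E
python3 - <<'E'
from wedge import *
run(4,20,2,0,0)
E
```

```text
6.0 False [594.7  67.7 175.4] [2.5 1.2 0.3] 0.00 0.00
8.0 False [594.8  67.8 173.6] [2.  2.1 3.6] 0.02 0.00
10.0 False [594.9  67.8 171.9] [1.5 2.6 6.2] 0.02 0.00
12.0 False [594.9  67.9 170.5] [1.  3.4 9.1] 0.02 0.02
14.0 False [594.9  68.  169.3] [ 0.4  3.  11.5] 0.02 0.06
16.0 False [594.9  68.  167.7] [ 0.1  3.  14. ] 0.02 0.10
18.0 False [594.7  68.1 165.9] [-0.4  3.8 14. ] 0.02 0.13
20.0 False [594.6  68.2 164. ] [-0.3  4.2 14.9] 0.02 0.18
15.425
```

```bash
python3 - <<'E'
from wedge import *
s,ax,ay=np.load("st.npy"); run(s,52,2,ax,ay)
E
```

```text
22.0 False [594.4  68.3 162. ] [-0.1  2.8 14.8] 0.02 0.25
24.0 False [594.3  68.3 160.1] [-0.8  4.4 15.2] 0.02 0.27
26.0 False [594.1  68.4 158.1] [-0.4  3.7 13.8] 0.02 0.34
28.0 False [594.   68.5 156.1] [-1.4  3.5 15.5] 0.02 0.39
30.0 False [593.8  68.5 154.1] [-1.2  3.9 15.2] 0.02 0.44
32.0 False [593.6  68.6 152.1] [-0.4  4.  14.7] 0.02 0.50
34.0 False [593.4  68.7 150.1] [-1.4  3.5 15.6] 0.02 0.56
36.0 False [593.3  68.7 148.2] [-2.   3.7 15.9] 0.02 0.60
38.0 False [593.1  68.7 146.2] [-0.8  3.3 15.3] 0.02 0.65
40.0 False [593.   68.8 144.2] [-0.5  2.9 15.4] 0.02 0.69
42.0 False [592.8  68.8 142.3] [-1.9  3.1 15.9] 0.02 0.72
44.0 False [592.6  68.9 140. ] [-0.9  4.3 14.9] 0.02 0.75
46.0 False [592.4  68.9 137.8] [-0.4  2.8 14.7] 0.02 0.82
48.0 False [592.2  69.  135.8] [-0.1  3.4 14.2] 0.02 0.84
50.0 False [592.   69.  133.8] [-1.6  4.5 14.7] 0.02 0.89
52.0 False [591.9  69.  131.9] [-1.8  3.8 15.1] 0.02 0.96
19.425
```

```bash
python3 - <<'E'
from wedge import *
s,ax,ay=np.load("st.npy"); run(s,61,1,ax,ay,fzmax=19)
E
```

```text
53.0 False [591.8  69.1 131.1] [-2.2  3.2 15.6] 0.02 1.01
54.0 False [591.8  69.1 130.1] [-1.1  3.1 15.1] 0.01 1.05
55.0 False [591.7  69.1 129.1] [-2.   2.9 15.8] 0.01 1.08
56.0 False [591.6  69.1 128.1] [-1.8  4.  15.8] 0.01 1.11
57.0 False [591.5  69.2 127.2] [-2.4  3.2 16.8] 0.01 1.17
58.0 False [591.5  69.2 126.2] [-2.5  3.2 15.9] -0.00 1.21
59.0 False [591.5  69.2 125.6] [-4.1  4.  18.2] -0.01 1.24
60.0 False [591.6  69.2 125.5] [-5.   2.9 22.8] -0.08 1.30
STOP
21.425
```

```bash
python3 - <<'E'
from h import *
D=down(np.pi/2); f0=np.load("f0.npy")
e=ctrl.read_ee_pos(); 
ctrl.servo_line([e[0],e[1],e[2]+.004],.03,D); print((ctrl.read_contact_force()-f0).round(1),ctrl.read_ee_pos())
h=ctrl.servo_line([e[0],e[1],.16],.05,D); print((ctrl.read_contact_force()-f0).round(1),ctrl.read_ee_pos())
ctrl.servo_line([e[0],e[1],.2155],.1,D); ctrl.wait(.15)
shot("hov2"); print((ctrl.read_contact_force()-f0).round(1),ctrl.read_ee_pos(),ctrl.read_width(),ctrl.read_clock())
a=cv2.imread("pics/hov2.png"); cv2.imwrite("pics/hov2c.png",cv2.resize(a[100:350,130:390],None,fx=2.4,fy=2.4,interpolation=3))
from rings import *
print(rings("hov2",(.5910,.0672),(.5908,.0671)))
E
```

```text
[ 3.5  2.1 -4.2] [0.59115216 0.06920004 0.12821248]
[-1.3  0.7 -0.6] [0.59130366 0.06912712 0.1597374 ]
[-0.2  0.6 -0.2] [0.59125057 0.06923999 0.21448208] 0.018691898157443834 23.5167
((np.float64(0.5918), np.float64(0.0672), np.float32(56.84921)), (np.float64(0.5906), np.float64(0.06670000000000001), np.float32(22.766502)))rings.py:21: RuntimeWarning: Mean of empty slice.
  m=smp(mask,c)>.5; return s[m].mean()
  ret = ret.dtype.type(ret / rcount)
```

View pics/hov2c.png

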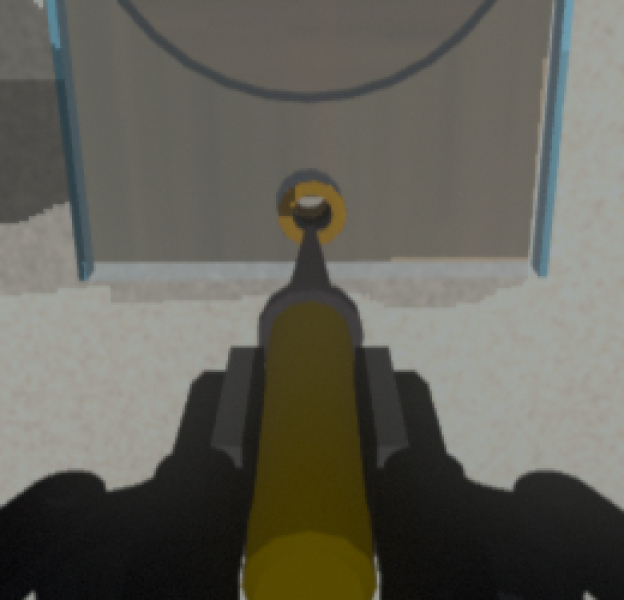

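The brass ring now sits over the bed ring within about 1 mm; the tip is at (259,196) px. Next I'll return the drift to its stand, then look at the bolt.

```bash
python3 - <<'E'
from h import *
D=down(np.pi/2); f0=np.load("f0.npy")
ctrl.move_pose([.58824,-.35226,.235],D)
h=ctrl.servo_line([.58824,-.35226,.150],.1,D,force_limit=6); print(h,ctrl.read_ee_pos(),(ctrl.read_contact_force()-f0).round(1))
if not h:
    h=ctrl.servo_line([.58824,-.35226,.119],.03,D,force_limit=3)
    print(h,ctrl.read_ee_pos(),(ctrl.read_contact_force()-f0).round(1))
shot("pl1"); print(ctrl.read_clock())
E
```

```text
False [ 0.58864661 -0.35249558  0.15120506] [-0.5  1.   0.5]
True [ 0.58807229 -0.35211216  0.12123513] [-0.1 -0.7  7.7]
27.0
```

```bash
python3 - <<'E'
from h import *
D=down(np.pi/2)
e=ctrl.read_ee_pos()
ctrl.command_gripper(.05); ctrl.servo_line([e[0],e[1],.235],.15,D); 
ctrl.move_pose([.4863,-.190,.205],D); ctrl.command_gripper(.06); ctrl.wait(.2); p,_=shot("bolt1"); print(ctrl.read_ee_pos(),ctrl.read_clock())
print(proj(p,[.4863,-.19,.125]))
m=ctrl.cut_out("bolt","wrist")
for d in m[:2]: print(np.round(d["box"]),round(d["confidence"],2))
t=ctrl.read_camera("top")
a=cv2.imread("pics/bolt1.png")
cv2.imwrite("pics/bolt1c.png",np.hstack([a[60:360,110:410],cv2.resize(t[140:220,330:410,::-1],(300,300),interpolation=3)]))
E
```

```text
[ 0.48637988 -0.19016772  0.20493803] 29.6333
[258.59419826 206.95269671]
```

View pics/bolt1c.png

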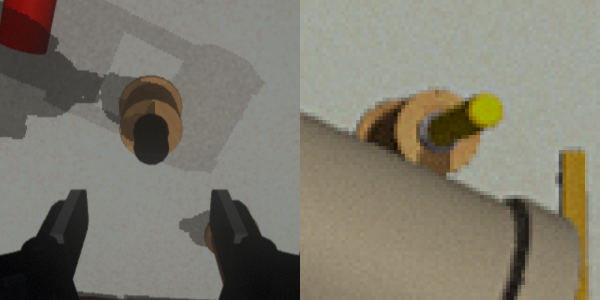

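The drift stands upright in its stand, and the knob top is at about (261,208) px, roughly 1.6 mm further in +x than estimated. I'll grasp the bolt, lift it and hover over the hole.

```bash
python3 - <<'E'
from h import *
D=down(np.pi/2); p=np.load("pics/bolt1.npy",allow_pickle=True).item()
b=onz(p,(261,208),.125); print(b)
h=ctrl.servo_line([*b,.101],.12,D,force_limit=6); ctrl.wait(.2); print(h,ctrl.read_ee_pos())
f=ctrl.read_contact_force(); ctrl.command_gripper(.018); g=ctrl.read_ee_pos(); print(ctrl.read_width(),g,ctrl.read_contact_force()-f)
np.save("bg.npy",g)
ctrl.servo_line([g[0],g[1],.20],.15,D)
# tip = TCP-(g.z-.037)
L=g[2]-.037; print("L",L)
ctrl.move_pose([.5912,.0670,.0865+.015+L+.02],D); ctrl.servo_line([.5912,.0670,.0865+.015+L],.06,D); ctrl.wait(.25)
p,_=shot("hov3"); e=ctrl.read_ee_pos(); print(e,ctrl.read_contact_force(),ctrl.read_width(),ctrl.read_clock())
np.save("f1.npy",ctrl.read_contact_force())
print("tip pred",proj(p,e-[0,0,L]),"board",proj(p,[.5918,.0672,.0865]),"bed",proj(p,[.5907,.067,.07]))
a=cv2.imread("pics/hov3.png"); cv2.imwrite("pics/hov3c.png",cv2.resize(a[130:280,180:340],None,fx=3.8,fy=3.8,interpolation=3))
E
```

```text
[ 0.48802661 -0.19080802]
False [ 0.48838682 -0.1909487   0.10174974]
0.024494898799249612 [ 0.48823837 -0.19089881  0.10137912] [-0.6887202   0.64953908  2.31529254]
L 0.06437911656954684
[0.5913404  0.06707073 0.16622202] [ 3.63363511e-01  2.60184927e-04 -5.54085510e-01] 0.024320516704450925 34.0333
tip pred [258.64534823 215.70832016] board [259.25593602 207.12766446] bed [257.74869821 199.43815073]
```

View pics/hov3c.png

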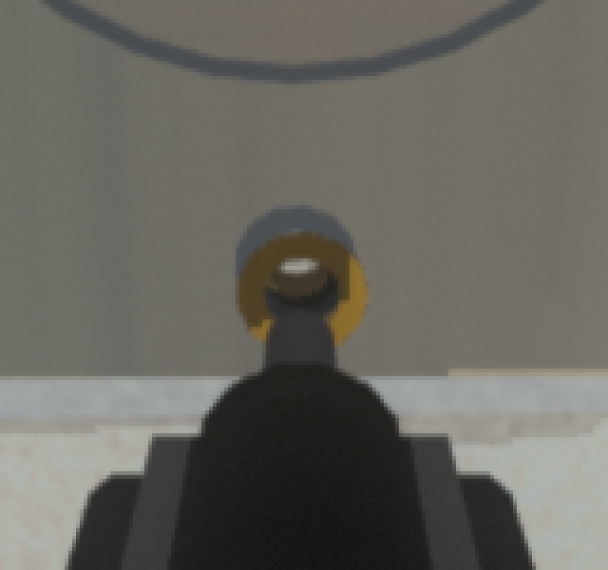

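The shank centre at px 259 lies between the brass ring (259.6) and the bed ring (258.2), so it is aligned. I'll lower it gently with force feedback.

```bash
python3 - <<'E'
from h import *
D=down(np.pi/2); f0=np.load("f1.npy"); L=.06438
x,y=.5912,.0674; tip=.0865+.012
while tip>.0395:
    tip-=.002
    h=ctrl.servo_line([x,y,tip+L],.03,D,force_limit=5)
    f=ctrl.read_contact_force()-f0; e=ctrl.read_ee_pos()
    if h or tip<.09: print(f"{tip*1e3:.1f}",h,(e*1e3).round(1),f.round(1))
    g=lambda v: np.clip(np.sign(v)*max(abs(v)-1,0)*.1e-3,-.3e-3,.3e-3)
    x+=g(f[0]); y+=g(f[1])
    if f[2]>5: print("STOP",x,y); break
np.save("st2.npy",[x,y,tip]); print(ctrl.read_clock())
E
```

```text
88.5 False [591.1  67.4 152.7] [-0.5 -0.2  0.1]
86.5 False [591.1  67.4 150.7] [ 0.5 -0.1  0.1]
84.5 False [591.1  67.4 148.7] [-0.8  0.7 -0.1]
82.5 False [591.1  67.4 146.7] [-0.6 -0.   0.2]
80.5 False [591.1  67.4 144.6] [ 0.5 -1.  -0.3]
78.5 False [591.1  67.4 142.7] [-0.7  0.2 -0.1]
76.5 False [591.1  67.4 140.7] [-0.6 -0.2 -1. ]
74.5 False [591.1  67.4 138.7] [-0.   0.3  0.3]
72.5 False [591.1  67.4 136.7] [-0.7  0.4 -0.6]
70.5 False [591.1  67.4 134.7] [ 0.5  0.6 -0.7]
68.5 False [591.1  67.4 132.7] [-1.   0.3  0.4]
66.5 False [591.1  67.4 130.7] [ 0.   0.3 -0.5]
64.5 False [591.1  67.4 128.7] [-0.3 -0.4 -1.1]
62.5 False [591.1  67.4 126.7] [-0.4 -0.1 -0.5]
60.5 False [591.1  67.4 124.7] [-0.4 -0.2 -1. ]
58.5 False [591.1  67.4 122.7] [-1.2 -0.4 -0.5]
56.5 False [591.1  67.4 120.7] [-0.4 -0.2 -0.3]
54.5 False [591.1  67.4 118.7] [-0.2 -1.   0.2]
52.5 False [591.1  67.4 116.7] [-1.3  1.1  0.2]
50.5 False [591.1  67.4 114.7] [-0.  -0.  -1.3]
48.5 False [591.1  67.4 112.7] [-0.8  0.4  0.8]
46.5 False [591.   67.4 110.7] [-0.2  0.1 -0.8]
44.5 False [591.1  67.4 108.7] [-0.9 -0.6 -1. ]
42.5 False [591.1  67.4 106.7] [ 0.1  0.7 -1.7]
40.5 False [591.4  67.4 105.9] [-3.5  0.6  6.1]
STOP 0.5908826860868636 0.06740200080071909
41.35
```

```bash
python3 - <<'E'
from h import *
D=down(np.pi/2); e=ctrl.read_ee_pos()
ctrl.servo_line([e[0],e[1],e[2]],.02,D); print(ctrl.read_contact_force()-np.load("f1.npy"))
ctrl.command_gripper(.05); ctrl.servo_line([e[0],e[1],.19],.12,D); ctrl.move_pose([.5912,.03,.21],D); ctrl.wait(.2)
p,_=shot("fin"); print(proj(p,[.5912,.0672,.1295]),proj(p,[.5912,.0672,.0865]))
ctrl.move_pose([.42,.25,.3],D); ctrl.wait(.2)
t=ctrl.read_camera("top"); s=ctrl.read_camera("side"); print(ctrl.read_clock(),ctrl.read_contact_force())
a=cv2.imread("pics/fin.png")
r=lambda im,k:cv2.resize(im,k,interpolation=3)
cv2.imwrite("pics/finc.png",np.vstack([np.hstack([r(a[60:260,150:350],(400,300)) ,r(s[70:330,180:400,::-1],(350,300))]),r(t[80:330,50:430,::-1],(750,295))]))
E
```

```text
[-1.63590816  0.03614651  2.7552643 ]
[259.64798897 157.49409151] [259.56327894 145.59901546]
44.7833 [ 0.37587292  0.28197402 -0.05253965]
```

View pics/finc.png

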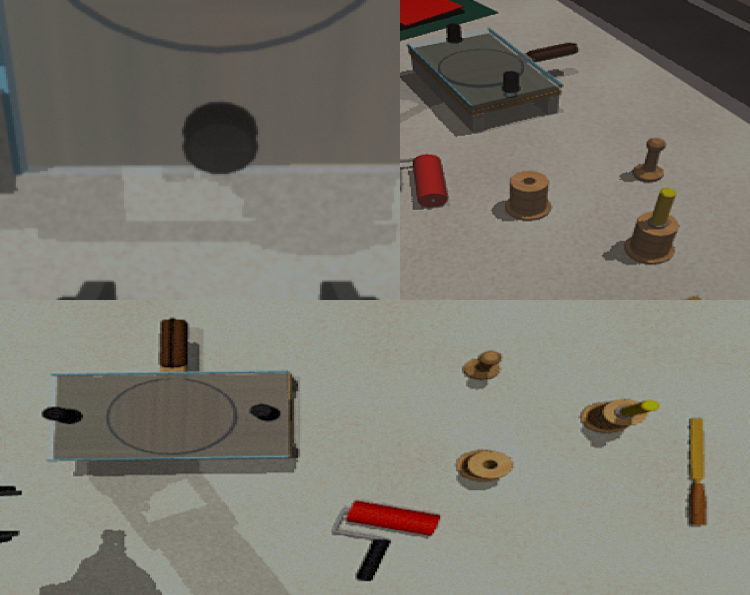

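The bolt stands upright and seated on the board (knob near crop 220,138). The drift is back in its own stand, and the file, roller and peg have not moved.

```bash
python3 -c "
from workcell import ctrl
ctrl.close_job()"
```

```text
the job is handed in; nothing more can be done
```

The job is done and handed in at about 45 s of the 72 s allowed. The bolt is through both holes, the drift is back in its own stand, and the bystanders look undisturbed.

- **Drift:** My first grasp held the handle about 6.5 mm off centre, so I regrasped it before lifting. I worked the drift down through both holes until its collar sat on the board. Wedging took about 15 N, with a peak of 22.8 N downward on seating and at most about 6 N sideways. I then drew it out and stood it back; its seated height matched the height at pick-up.
- **Hole alignment:** The wrist camera put the two holes about 7.6 mm apart at the start and about 1 mm apart after the drift.
- **Bolt:** It dropped through without resistance until the flange met the board. Its tip stopped 41.5 mm above the counter, which is exactly where a seated flange should leave it.
- **Last pictures:** The bolt stands upright with its flange on the board and the drift stands in its stand. The file, roller and peg are where they were, and the robot is clear of everything.

**Disagreement:** The drift's seated position read about 2 mm further in y than the camera's position for the hole. I put this down to the drift sitting slightly off in the grip. The bolt went in at nearly the camera's position without trouble.

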